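# Proof-test the carton-stop limit switch on the packing bench

## Robot

A 6-joint arm with a two-finger parallel gripper is mounted at the origin on the work surface. World frame = base frame: x ahead of the robot, y to its left, z up, the work surface at z = 0. Lengths are in m, angles in degrees, forces in N, time in s.
With the tool pointing down it reaches from about 0.4 to 0.825 m from the base axis. Payload 7 kg.
Tool frame: the origin (TCP) lies at the very end of the fingers, on their centre line; the grasp point (between the pads) lies 19 mm behind it; x points along the fingers, z is the direction in which the jaws open and shut, and the axes are right-handed (so a half turn about x gives the same grasp; the last joint's range is limited). The gripper opens to 88 mm and grips with 3 to 60 N. Pads are 19 mm wide; open, the fingers measure 130 mm over their backs; the gripper's body (78 mm by 193 mm) begins 47 mm behind the grasp point.
Start: joints at [-60.212, 20.546, 0.682, 0, -70.136, -16.507], TCP at [0.155, -0.657, 0.227] pointing down, gripper open.
Joint ranges: [-176.03, 176.03], [-82.01, 121.73], [-58.28, 71.71], [-173.87, 95.51], [-174.79, -0.11], [-173.66, 173.66]. Speed limits (degrees/s): [136.94, 136.94, 172.46, 180, 180, 180].

## Interface

Orientations are given as [roll, pitch, yaw] about the fixed x, y, z axes, in that order (R = Rz(yaw) Ry(pitch) Rx(roll)).
In Python, from plant import sensors, cams, workorder gives the robot as it stands. The module is installed in compiled form; this text tells all that it offers.
- The arm moves only by the shell command python3 -m handwheel 'ROWS' [OPENING] [FORCE]. ROWS is JSON, one flat list of numbers, 4 for each row, row after row: the shift along the tool's x, y, z in cm, then the turn about the tool's x in degrees. A call has exactly 10 rows; each row is the pose to reach, as a shift and turn from the pose commanded when the call began, along the tool's axes at that moment; what a row does not reach only later rows make up. A row lasts 1/8 s, in which the tool goes at most 62.5 mm and 10.7 degrees, less where a joint would pass 70% of its speed; a pose out of reach is approached as far as the arm can. A call with a gripper value outside its range is refused whole. OPENING is the finger opening in cm, from 0 to 8.76, set as the call begins (- or left out, the last holds). The fingers move at their own pace and stop on an object; FORCE is the grip in N (left out, the last holds). Time passes only in rows, so rows that repeat a pose let the fingers close, or fill a call up. It gives the time, the measured TCP pose, the force and the opening at its end, in the units of the state.
- sensors.get_state(): the state, without advancing time (a new reading comes with each control period).
- cams.capture(name): name is "side" or "top"; returns a dict with "image" (480x640x3 uint8, red, green, blue), "fov_y" (degrees; the focal length in pixels is half the picture's height over the tangent of half this angle, whatever the lens; pixels are square), "cx", "cy" (the principal point, pixels), "xyz" and "rotation" of the camera in the world. Camera axes: x right, y down, z forward; pixel columns grow to the right and rows downward; lengths in m; the calibration is good to about 2 mm. A picture is of the moment at which its call begins. There is no depth.
- workorder.close_job(): hands the job in, once; it reports no verdict.
The state is a dict: "time_s": time; "joints": joint angles; "qd": joint speeds; "joint_torque": joint torques, N m; "tcp_pos": TCP position; "eef_rot": TCP orientation; "contact_force": force on the tool from outside, world axes, zero at the start; "moment": the same for the moment, N m; "gripper_width": finger opening in m.
Only numpy, scipy, OpenCV 4.12 (cv2) and the standard library are available. Lean on these libraries where they do the work, as an engineer would, in place of code of your own. Each camera call takes 0.05 s, during which the arm holds its last target.

## Task

Three roller lever switches stand on the packing bench. Test the one with the orange roller: push its lever sideways, towards the green end of its base plate, until it trips (30 degrees over or more), hold it there for half a second, then let it spring back upright and come clear of it. Do not push over the levers with the blue and the black rollers.

Things in the scene. Friction and masses are not known exactly. Their poses are not given: they have to be found in the camera images.
- stop_lever (a joint): Angle of the orange roller's lever, rad: 0 = upright at rest, grows as it leans to the green end of the base plate (+y of stop_roller), 1.0 = end stop. Tripped above 0.5 (roller 38 mm sideways; 48 mm at 0.65). It cannot lean the other way. A spring returns it to 0: force at the roller 1.3 N to start, 2.8 N at 0.5, 4.4 N at 1.0.
- stop_roller (a point): Centre of the ORANGE roller (26 mm across, 16 wide) of the lever to push; at rest 180 mm above the bench. Frame at rest: z up, y the push direction, towards the green end of the base plate, -x out of the switch's face; yaw within 0.9 rad of 0. It turns with the lever, a strip 14 mm wide pivoting about x 80 mm below the roller. The housing behind (+x, from 23 mm) is only 114 mm high.
- count_roller (a point): Centre of the BLUE roller of a second switch, built the same, a bystander to be left alone. All three switches are fixed, at least 130 mm apart from roller to roller, with a steel base plate 90 mm (x) by 140 mm (y), 8 mm thick, centred 44 mm behind the roller (+x), its +y end green. Nothing near them is taller than the rollers' tops (193 mm).
- gate_roller (a point): Centre of the BLACK roller of a third switch, built just the same; a bystander, to be left alone.

How it is judged (in metres and radians):
On the way:
1. the orange roller's lever is pushed over past its trip point (0.5 rad) and held there half a second (value of joint stop_lever above 0.5 rad), for 0.5 s.
At the end, for the whole second after the job is handed in: After having been tripped, the orange roller's lever is back upright (within 0.1 rad), and the blue and black rollers are at rest where they were (within 20 mm) (value of joint stop_lever below 0.1 rad and distance of each of count_roller, gate_roller from where it was at the start of the episode below 0.02 m); the robot touches nothing.
It fails at once if the lever with the blue roller is pushed over (roller moved more than 20 mm) (distance of count_roller from where it was at the start of the episode above 0.02 m).
It fails at once if the lever with the black roller is pushed over (roller moved more than 20 mm) (distance of gate_roller from where it was at the start of the episode above 0.02 m).
It also fails if it takes over 35 s, if anything falls off the work surface, if the arm or the gripper's body presses on something with over 40 N, if the wrist force passes 120 N, or if a joint passes its speed limit or range.

## Working session

There is one attempt and no reset: what is moved stays moved. The work goes in short steps, Python scripts to look and compute and a shell command to move; the robot and the scene stay as the last step left them, time stands still between calls to the robot, and variables do not carry over. Pictures are saved under pics/ and viewed, and the job is handed in when it is done.

```bash
mkdir -p pics; python3 - <<'E'
from plant import sensors, cams
import cv2, pickle
print(sensors.get_state())
for n in ("side","top"):
    c=cams.capture(n); cv2.imwrite(f"pics/{n}0.png",c["image"][:,:,::-1]); pickle.dump(c,open(n+"0.pkl","wb"))
    print(n,{k:v for k,v in c.items() if k!="image"})
E
```

```text
{'time_s': 0.0, 'joints': array([-6.02118842e+01,  2.05902239e+01,  6.36194756e-01, -1.87892088e-02,
       -7.01366859e+01, -1.65082592e+01]), 'qd': array([ 0.05473306,  0.03900153, -0.02092918, -0.02740355, -0.0689509 ,
        0.02054749]), 'joint_torque': array([-1.07249463e-03, -5.82711911e+01,  2.93049181e+01,  6.99705362e+00,
        6.82194936e-03, -1.50198166e-04]), 'tcp_pos': array([ 0.15493082, -0.65649545,  0.22565894]), 'eef_rot': array([  5.49132466,  89.90758074, 108.76478312]), 'contact_force': array([-0.43812249, -0.16825216, -0.0735114 ]), 'moment': array([0.05859638, 0.01844064, 0.01724133]), 'gripper_width': 0.08797283731720702}
side {'fov_y': 50.934075291357935, 'cx': 319.5711306731222, 'cy': 246.85655438766958, 'xyz': array([0.17740752, 0.57388494, 0.6121766 ]), 'rotation': array([-120.22647285,   -0.35830721, -149.45870139])}
top {'fov_y': 51.06715389470833, 'cx': 319.911894283597, 'cy': 234.47103546681288, 'xyz': array([ 0.39775258, -0.03318197,  1.21835348]), 'rotation': array([-172.64140451,    0.39244695,  -88.65432391])}
```

View pics/side0.png

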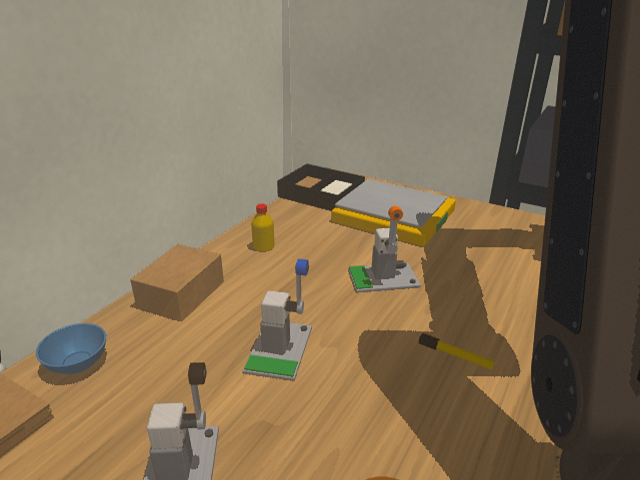

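View pics/top0.png

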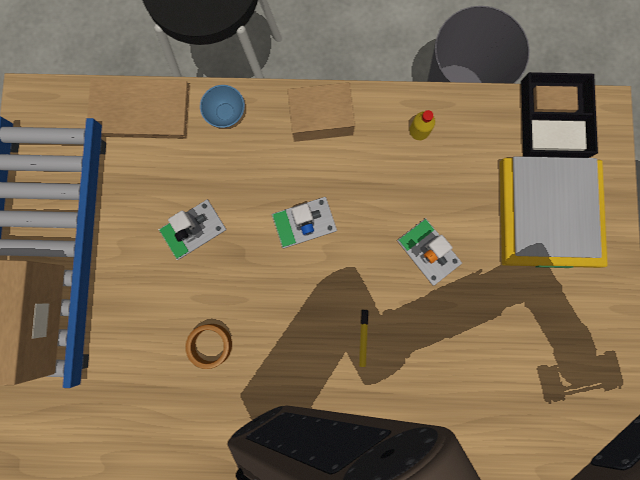

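The side view shows the orange roller near (396,213), blue near (302,267) and black near (197,373). In the top view they are near (431,256), (307,229) and (182,235). The orange switch's green end lies up and to the left in the top view, near (414,234). Next I'll triangulate.

```bash
cat > h.py <<'E'
import numpy as np, cv2, pickle
from scipy.spatial.transform import Rotation as Ro
def ray(c,u,v):
    f=240/np.tan(np.radians(c["fov_y"]/2)); d=Ro.from_euler("xyz",c["rotation"],degrees=True).apply([(u-c["cx"])/f,(v-c["cy"])/f,1]); return np.array(c["xyz"]),d/np.linalg.norm(d)
def plane(c,u,v,z):
    o,d=ray(c,u,v); return o+d*(z-o[2])/d[2]
def tri(a,b):
    A=np.stack([a[1],-b[1]],1); s=np.linalg.lstsq(A,b[0]-a[0],rcond=None)[0]
    p,q=a[0]+s[0]*a[1],b[0]+s[1]*b[1]; return (p+q)/2,np.linalg.norm(p-q)
def blobs(c,lo,hi,amin=20):
    m=cv2.inRange(cv2.cvtColor(c["image"],cv2.COLOR_RGB2HSV),lo,hi)
    n,l,s,ce=cv2.connectedComponentsWithStats(m); return [(s[i,4],ce[i].round(1),s[i,:4]) for i in range(1,n) if s[i,4]>amin],l
E
python3 - <<'E'
from h import *
S=pickle.load(open("side0.pkl","rb"));T=pickle.load(open("top0.pkl","rb"))
for nm,lo,hi in (("or",(5,180,120),(17,255,255)),("bl",(113,150,60),(128,255,255)),("gr",(50,120,60),(80,255,255))):
    for n,c in(("S",S),("T",T)):
        b,l=blobs(c,lo,hi); print(nm,n,[(int(a),ce.tolist(),s.tolist()) for a,ce,s in b if a>30])
        if nm=="gr":
            for a,ce,s in b:
                m=(l==l[int(ce[1]),int(ce[0])]).astype(np.uint8)
                r=cv2.boxPoints(cv2.minAreaRect(cv2.findNonZero(m)))
                print("  ",[plane(c,*p,0.008).round(3)[:2].tolist() for p in r], plane(c,*ce,0.008).round(3))
p=[((396,213),(431,256)),((302,267),(307,229)),((197,373),(182,235))]
for s,t in p: print(tri(ray(S,*s),ray(T,*t)))
E
python3 - <<'E'
import cv2
a=cv2.imread("pics/top0.png")[205:300,385:480]; b=cv2.imread("pics/side0.png")[195:300,340:445]
cv2.imwrite("pics/z.png",cv2.hconcat([cv2.resize(a,(400,400),interpolation=0),cv2.resize(b,(400,400),interpolation=0)]))
E
```

```text
or S [(120, [395.1, 212.4], [389, 206, 14, 15]), (66, [381.2, 478.2], [367, 477, 29, 3])]
or T [(94, [430.8, 255.8], [424, 250, 14, 13])]
bl S []
bl T []
gr S [(273, [359.2, 276.6], [349, 266, 23, 22]), (696, [270.9, 365.3], [245, 356, 52, 20])]
   [[0.6, -0.276], [0.586, -0.313], [0.524, -0.238], [0.539, -0.205]] [ 0.563 -0.255  0.008]
   [[0.602, 0.095], [0.621, 0.065], [0.537, 0.035], [0.521, 0.066]] [0.569 0.065 0.008]
gr T [(440, [283.9, 228.2], [274, 211, 22, 36]), (454, [416.0, 234.4], [399, 220, 35, 30]), (401, [173.4, 240.9], [160, 224, 28, 34])]
   [[0.601, 0.096], [0.612, 0.065], [0.534, 0.038], [0.523, 0.069]] [0.567 0.067 0.008]
   [[0.546, -0.212], [0.598, -0.277], [0.573, -0.296], [0.521, -0.232]] [ 0.559 -0.254  0.008]
   [[0.558, 0.371], [0.576, 0.343], [0.506, 0.297], [0.488, 0.324]] [0.53  0.334 0.008]
   [[0.491, -0.604], [0.491, -0.604], [0.49, -0.556], [0.49, -0.556]] [ 0.49  -0.58   0.008]
(array([ 0.49171724, -0.25380911,  0.180301  ]), np.float64(0.0004051712526404993))
(array([0.54256152, 0.00433451, 0.18100625]), np.float64(0.0003398715470833806))
(array([0.52465277, 0.26537161, 0.17993535]), np.float64(0.0014890919202615674))
```

View pics/z.png

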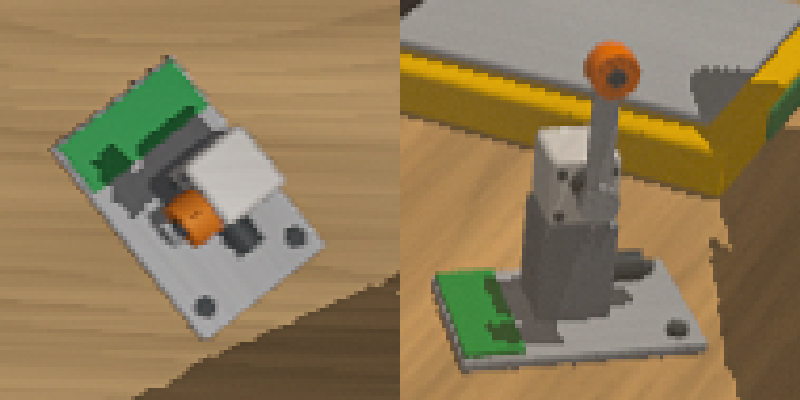

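The crop shows the orange roller standing in front (-x) of the white housing. The plate corners in the top image are near (425,218), (398,241), (434,285) and (462,263). Triangulated roller heights are 0.180–0.181 m, which matches the text. Next: the yaw and the tool-frame offsets.

```bash
python3 - <<'E'
from h import *
from plant import sensors
T=pickle.load(open("top0.pkl","rb"));S=pickle.load(open("side0.pkl","rb"))
m=cv2.inRange(cv2.cvtColor(T["image"],cv2.COLOR_RGB2HSV),(0,0,120),(179,40,200))
P=[plane(T,u,v,.008)[:2] for u,v in((424.9,218.5),(398.1,240.6),(434.2,285.3),(461.7,262.7))]
P=np.array(P);print(P.round(3),[np.linalg.norm(P[i]-P[(i+1)%4]).round(3) for i in range(4)])
x=(P[0]-P[1])+(P[3]-P[2]); y=(P[0]-P[3])+(P[1]-P[2])
yx=np.degrees(np.arctan2(x[1],x[0])); yy=np.degrees(np.arctan2(y[1],y[0]))-90; print("yaw",yx,yy)
r=tri(ray(S,395.5,212.8),ray(T,430.8,255.9));print(r)
d=P.mean(0)-r[0][:2];print("centre off",np.linalg.norm(d),np.degrees(np.arctan2(d[1],d[0])))
s=sensors.get_state(); R=Ro.from_euler("xyz",s["eef_rot"],degrees=True).as_matrix();print(R.round(3))
yaw=np.radians((yx+yy)/2);ex=np.array([np.cos(yaw),np.sin(yaw),0]);ey=np.array([-np.sin(yaw),np.cos(yaw),0]);print(ey)
for a in(-.07,-.05,0,.05):
    p=r[0]+a*ey; p[2]=.155; print(a,p.round(3),(R.T@(p-s["tcp_pos"])*100).round(2))
print("ey in tool",R.T@ey)
E
```

```text
[[ 0.599 -0.276]
 [ 0.543 -0.211]
 [ 0.437 -0.298]
 [ 0.493 -0.364]] [np.float64(0.086), np.float64(0.137), np.float64(0.087), np.float64(0.138)]
yaw -49.70768544985579 -50.43895571012104
(array([ 0.49217405, -0.25316566,  0.1808516 ]), np.float64(0.0002535570996191602))
centre off 0.04273828155653403 -52.675963440320736
[[-0.    -0.973 -0.23 ]
 [ 0.001 -0.23   0.973]
 [-1.     0.     0.002]]
[0.76686638 0.64180679 0.        ]
-0.07 [ 0.438 -0.298  0.155] [  7.11 -35.83  28.36]
-0.05 [ 0.454 -0.285  0.155] [  7.11 -37.62  29.26]
0 [ 0.492 -0.253  0.155] [  7.11 -42.09  31.5 ]
0.05 [ 0.531 -0.221  0.155] [  7.12 -46.56  33.74]
ey in tool [ 5.32706298e-04 -8.93757732e-01  4.48549700e-01]
```

Yaw is about -50°, and the plate size and offset agree with the text. I'll turn the tool by -26.6° so that tool -y is the push direction, close the fingers and move to a point 70 mm behind the roller at travel height.

```bash
python3 -m handwheel '[0,-2,1.5,0, 0,-5,4,-4, 0,-9,7,-8, 0,-13,10.3,-12, 0,-18,14.3,-16, 0,-23,18.2,-20, 0,-28,22.2,-24, 0,-32.5,25.7,-26.6, 0,-35.8,28.4,-26.6, 0,-35.8,28.4,-26.6]' 0 20
python3 - <<'E'
from h import *
from plant import sensors,cams
s=sensors.get_state();print(s["time_s"],s["tcp_pos"],s["eef_rot"],s["contact_force"],s["gripper_width"])
R=Ro.from_euler("xyz",s["eef_rot"],degrees=True).as_matrix()
for a in (-.07,0,.05):
    p=np.array([.492,-.2534,.155])+a*np.array([.767,.642,0]);print(a,(R.T@(p-s["tcp_pos"])*100).round(2))
for n in("side","top"):
    c=cams.capture(n);cv2.imwrite(f"pics/{n}1.png",c["image"][:,:,::-1])
E
```

```text
time_s: 1.35
tcp_pos: [0.4396, -0.2954, 0.2265]
eef_rot: [-90.4, 90.0, 39.7]
contact_force: [-0.3, 0.0, -0.1]
gripper_width: 0.0009
1.35 [ 0.43960246 -0.29539245  0.22653833] [-90.41174264  89.97297821  39.7063539 ] [-0.29619517  0.00918162 -0.13430492] 0.0009321287609060183
-0.07 [ 7.15  0.29 -0.14]
0 [ 7.16 -6.71 -0.17]
0.05 [  7.16 -11.71  -0.18]
```

View pics/side1.png

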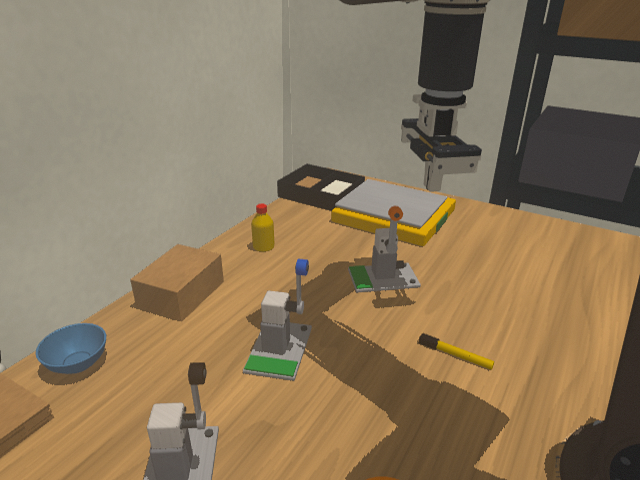

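The gripper, closed, stands behind the roller (to its right in the side view; the fingertips are at about (433,190)). It is clear of everything. Descend to z ≈ 0.155, then creep close.

```bash
python3 -m handwheel '[1.5,0,-0.1,0, 3,0,-0.15,0, 4.5,0,-0.15,0, 6,0,-0.15,0, 7.1,0,-0.15,0, 7.1,-1,-0.15,0, 7.1,-2,-0.15,0, 7.1,-3,-0.15,0, 7.1,-4,-0.15,0, 7.1,-4,-0.15,0]'
python3 - <<'E'
from h import *
from plant import sensors,cams
s=sensors.get_state();print(s["tcp_pos"],s["contact_force"])
im=[]
for n in("side","top"):
    c=cams.capture(n);i=c["image"][:,:,::-1]; im.append(cv2.resize(i[130:310,320:500] if n=="side" else i[180:300,370:490],(400,400),interpolation=0))
cv2.imwrite("pics/c2.png",cv2.hconcat(im))
E
```

```text
time_s: 2.7
tcp_pos: [0.4706, -0.2732, 0.1557]
eef_rot: [-148.2, 90.0, -18.3]
contact_force: [-0.3, -0.0, -0.7]
gripper_width: 0.0002
[ 0.47063855 -0.27323371  0.15573954] [-0.26752322 -0.00840371 -0.65572469]
```

View pics/c2.png

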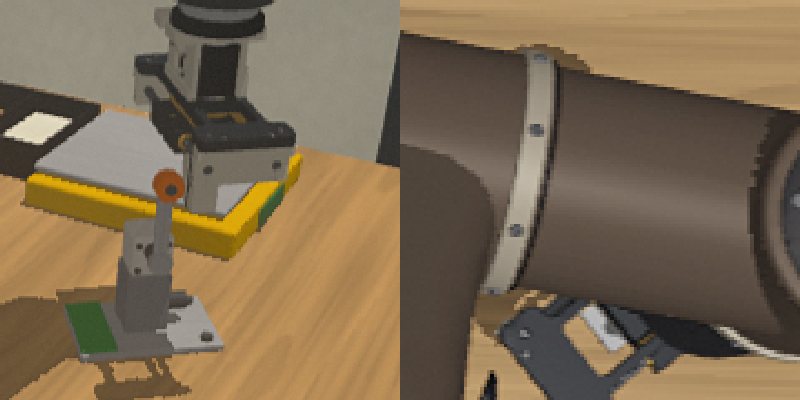

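The fingers stand upright just short of the roller (orange at crop (170,187), finger edge at about (188,190)), with tips below the roller's centre. The remaining gap is about 7 mm. I'll push 57 mm, for about 50 mm at the roller, and hold.

```bash
python3 -m handwheel '[0,-0.7,0,0, 0,-1.7,0,0, 0,-2.7,0,0, 0,-3.7,0,0, 0,-4.7,0,0, 0,-5.7,0,0, 0,-5.7,0,0, 0,-5.7,0,0, 0,-5.7,0,0, 0,-5.7,0,0]'
python3 - <<'E'
from h import *
from plant import sensors,cams
s=sensors.get_state();print(s["tcp_pos"],s["contact_force"])
S=cams.capture("side");i=S["image"][:,:,::-1];cv2.imwrite("pics/c3.png",cv2.resize(i[130:310,320:500],(600,600),interpolation=0))
b,_=blobs(S,(5,180,90),(17,255,255));print([(int(a),c.tolist()) for a,c,_ in b])
# cut roller ray with lever's swing plane (through rest point, normal ex)
r=np.array([.4922,-.2532,.1808]);yaw=np.radians(-50);ex=np.array([np.cos(yaw),np.sin(yaw),0]);ey=np.array([-ex[1],ex[0],0])
for a,c,_ in b:
    if a>40 and c[1]<400:
        o,d=ray(S,*c);p=o+d*((r-o)@ex)/(d@ex);q=p-r;print(p,q@ey,"lever",np.arctan2(q@ey,p[2]-.1))
E
```

```text
time_s: 4.05
tcp_pos: [0.5132, -0.2372, 0.1555]
eef_rot: [13.1, 90.0, 143.0]
contact_force: [-4.4, 0.1, -0.8]
gripper_width: 0.0005
[ 0.51315517 -0.23719547  0.15553282] [-4.42040562  0.08066407 -0.83539432]
[(139, [368.8, 222.5]), (76, [381.1, 478.2])]
[ 0.53210412 -0.21971646  0.163924  ] 0.05209113326134949 lever 0.6837554450051662
```

View pics/c3.png

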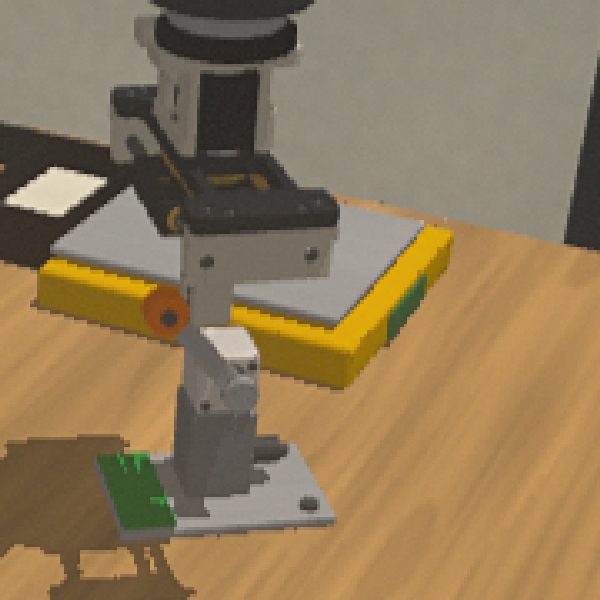

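The lever is leaning to the green end with the roller at crop (166,308), measured at about 0.68 rad and 52 mm sideways. Hold another 0.75 s, then start back.

```bash
python3 -m handwheel '[0,0,0,0, 0,0,0,0, 0,0,0,0, 0,0,0,0, 0,0,0,0, 0,0,0,0, 0,1,0,0, 0,2,0,0, 0,3,0,0, 0,4,0,0]'
python3 -m handwheel '[0,1,0,0, 0,2,0,0, 0,3.2,0,0, 0,4.4,0,0, 0,5,0,0, -1.5,5,0,0, -4,5,0,0, -7,5,0,0, -10,5,0,0, -10,5,0,0]'
python3 - <<'E'
from h import *
from plant import sensors,cams
s=sensors.get_state();print(s["time_s"],s["tcp_pos"],s["contact_force"],abs(s["qd"]).max())
S=cams.capture("side");cv2.imwrite("pics/s4.png",S["image"][:,:,::-1])
b,_=blobs(S,(5,180,90),(17,255,255));print([(int(a),c.tolist()) for a,c,_ in b])
r=np.array([.4922,-.2532,.1808]);yaw=np.radians(-50);ex=np.array([np.cos(yaw),np.sin(yaw),0]);ey=np.array([-ex[1],ex[0],0])
for a,c,_ in b:
    if a>40 and c[1]<400:
        o,d=ray(S,*c);p=o+d*((r-o)@ex)/(d@ex);q=p-r;print(p,"lever",np.arctan2(q@ey,p[2]-.1))
A=pickle.load(open("side0.pkl","rb"))["image"]
for n,(x0,y0) in dict(blue=(290,255),black=(185,360)).items(): print(n,cv2.absdiff(A[y0:y0+28,x0:x0+28],S["image"][y0:y0+28,x0:x0+28]).mean())
E
```

```text
time_s: 5.35
tcp_pos: [0.4824, -0.2634, 0.1556]
eef_rot: [-125.5, 90.0, 4.4]
contact_force: [-0.9, -1.7, 1.2]
gripper_width: 0.0004
time_s: 6.6
tcp_pos: [0.4463, -0.2955, 0.2593]
eef_rot: [-151.2, 89.7, -21.3]
contact_force: [0.4, -0.2, -1.2]
gripper_width: 0.0008
6.6 [ 0.44626014 -0.29547334  0.25934624] [ 0.43240795 -0.16335248 -1.17944644] 3.1294509225095326
[(111, [395.1, 212.4]), (74, [381.6, 478.2])]
[ 0.49296527 -0.25255786  0.18177661] lever 0.012215459928590286
blue 8.35671768707483
black 1.4362244897959184
```

View pics/s4.png

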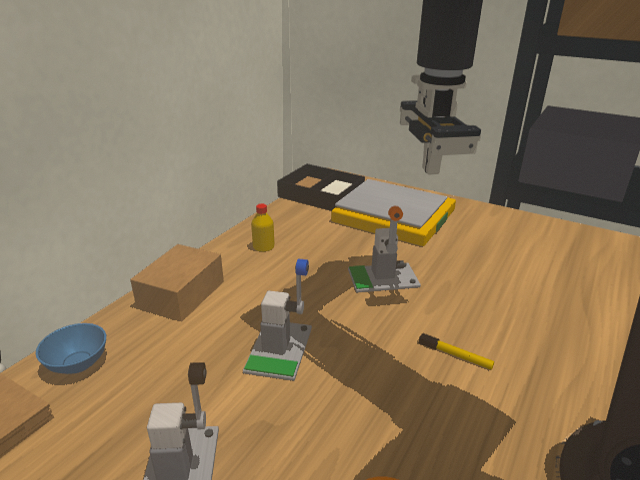

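The orange lever is back upright at (395,212), its starting pixel, and the gripper is well clear above. Blue at (302,267) and black at (197,373) are where they were; the blue patch differs only because of the arm's shadow. Let it settle, then hand in.

```bash
python3 -m handwheel '[0,0,0,0, 0,0,0,0, 0,0,0,0, 0,0,0,0, 0,0,0,0, 0,0,0,0, 0,0,0,0, 0,0,0,0, 0,0,0,0, 0,0,0,0]'
python3 - <<'E'
from plant import workorder
print(workorder.close_job())
E
```

```text
time_s: 7.9
tcp_pos: [0.4446, -0.2949, 0.2556]
eef_rot: [-162.8, 90.0, -32.9]
contact_force: [1.1, 0.1, 0.8]
gripper_width: 0.0006
the job is handed in; nothing more can be done
None
```

I tested the orange switch and handed the job in at about 8 s. With closed fingers I pushed its lever towards the green end, measured at about 0.68 rad (52 mm at the roller), and held it there for over 1 s. I then eased it back and lifted the gripper clear.

**Orange lever:** in the last picture, about 1.3 s before hand-in, it was upright (about 0.01 rad, at its starting pixel). The gripper was well above everything, and the last force reading was about 1 N, in line with sensor noise.

**Blue and black rollers:** both looked unmoved. A pixel comparison showed no real change at black. It did show some at blue, which I put down to the arm's shadow because the roller sits at the same pixels; I did not measure it again by triangulation.

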